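Hold a mower cover against the screw fixture

TASK

Take the cover with the box-shaped spigot out of the wooden rack, turn it so that the spigot faces the screw fixture, and press it squarely against the front of the fixture's U-shaped frame with the spigot centred in the frame's opening, carried by the gripper alone and not resting on anything. Push with a steady force of about 10 newtons, never ramming the frame, and finish while still holding it there, so that a colleague can drive the screws. Leave the other things on the bench where they are.

Things in the scene. Friction and masses are not known exactly. Their poses are not given: they have to be found in the camera images.
- cover: black plastic cover, about 0.16 kg: panel 10 (x) x 130 (y) x 110 mm (z), standing in either rack slot. Origin: centre of its bottom edge, z up. Inner face (+x): box-shaped spigot 10 mm proud, 68 wide, 40 tall, 18 to 58 mm above the bottom edge. Outer face: 2 mm louvre ribs below 60 mm. Both faces plain above that: pinch there, mid-width, across the 10 mm. Spigot starts facing the robot's left
- cover_inner (a point): point on the cover's inner panel face (5 mm in +x from its origin), 38 mm above the bottom edge, at the root of the spigot's centre; axes as the cover's
- fixture: screw fixture: steel base 170 x 170 x 12 mm fixed to the bench, from 30 mm before to 140 mm behind the front of its frame; spring rods behind the frame, below 42 mm. Origin: on the bench below the front of the frame at rest; +x runs from front to back, the way to push (away from the robot within 0.25 rad), z up
- frame: the fixture's upright aluminium U, 14 mm thick, open at the top: lower rail 23 to 55 mm above the bench, posts up to 150 mm at y = 42 to 72 mm either side (opening 84 mm wide). It slides back (+x) up to 20 mm on springs: 1.2 N per mm (10 N at 8 mm, end stop at 24 N). Axes and, when not pushed, origin as the fixture's: their distance apart shows the push
- seat (a point): point on the frame's front plane, mid-width of the opening, 83 mm above the bench, moving with the frame; axes as the fixture's. With the cover right, point cover_inner lies here and the cover's axes are in line with these: its bottom edge is then 45 mm above the bench and the spigot has 8 mm of air below and at each side
- rack: wooden rack fixed to the bench, base 140 x 170 x 20 mm, origin under its centre. Two slots along its y, at x = -40 and +40 mm; parts stand on the base, 20 mm above the bench. Channels 13 mm wide, 60 mm tall (top at 80 mm) guide only the outer 14 mm of each end: lift a part 60 mm straight up to clear them
- panel: bystander in the rack's other slot: a plain black vent panel 10 x 130 x 80 mm without spigot; origin at the centre of its bottom edge
- screwdriver: bystander: a screwdriver lying between the rack and the fixture; origin at its underside
- wrench: bystander: a wrench lying at the right near the robot
- wheel_disc: bystander: white plastic wheel disc, 160 mm diameter, 20 mm high, behind the working area
- mug: bystander: white mug, 76 mm diameter, 100 mm high, at the back left
- jar: bystander: clear jar, 60 mm diameter, 80 mm high, at the back
- hub: bystander: stepped steel hub, 44 mm diameter, 35 mm high, at the left near the robot
There are look-alikes about, which are no part of the job. Several things have the shape of the fixture; the one meant has the colours described above. What is shaped like the cover but turquoise is not meant.

How it is judged:
On the way:
1. the cover is lifted clear of the rack (height (world z) of cover above 0.085 m), for 0.1 s.
At the end, for the whole second after the job is handed in: site cover_inner is within 4 mm of site seat along x and 6 mm sideways and in height (flush, spigot in the opening, clear of the rail), the cover is square to the fixture within 0.08 rad, at rest, held by the fingers and pressed on the frame with 6 to 14 N throughout the last second (contact force between cover and frame between 6 and 14 N and x of cover_inner in the frame of seat between -0.004 and 0.004 m and y of cover_inner in the frame of seat between -0.006 and 0.006 m and z of cover_inner in the frame of seat between -0.006 and 0.006 m and angle between the x axis of cover and the x axis of fixture, either way round below 0.08 rad and angle between the z axis of cover and the z axis of fixture, either way round below 0.08 rad and contact force between the fingers and cover above 3 N and linear speed of cover below 0.01 m/s); the arm keeps its last pose, push and grip.
It fails at once if the frame is rammed: pushed with more than 22 N by the cover or the robot (contact force between any of cover, the arm and frame above 22 N).
It fails at once if another thing on the bench is displaced by more than 30 mm (distance of any of panel, screwdriver, wrench, wheel_disc, mug, jar, hub from where it was at the start of the episode above 0.03 m).
It also fails if it takes over 48 s, if anything falls off the work surface, if the arm or the gripper's body presses on something with over 40 N, if the wrist force passes 120 N, or if a joint passes its speed limit or range.

ROBOT

A 6-joint arm with a two-finger parallel gripper is mounted at the origin on the work surface. World frame = base frame: x ahead of the robot, y to its left, z up, the work surface at z = 0. Lengths are in m, angles in rad, forces in N, time in s.
With the tool pointing down it reaches from about 0.375 to 0.975 m from the base axis. Payload 3.8 kg.
Tool frame: the origin (TCP) lies on the mounting face of the last link; the fingertips stand 173 mm ahead of it and the grasp point (between the pads) lies 155 mm ahead of it (bot.tip_extent is the distance from the TCP to the fingertips, in m); z points along the fingers, y is the line along which they close (so a half turn about z gives the same grasp; the last joint's range is limited). The gripper opens to 85 mm and grips with 20 to 120 N. Pads are 22 mm wide; open, the fingers measure 114 mm over their backs; the gripper's body (76 mm by 85 mm) begins 54 mm behind the grasp point. The pads swing forward as they close: fully open they stand 13 mm farther back than shut.
Start: joints at [-1.378, 0.264, 1.604, -0, 1.274, -0.037], TCP at [0.154, -0.657, 0.405] pointing down, gripper open.
Joint ranges: [-2.63, 2.63], [-0.94, 2.18], [0.31, 2.57], [-1.31, 4.45], [0, 2.66], [-2.55, 2.55]. Speed limits (rad/s): [2.57, 2.57, 3.14, 3.14, 3.14, 3.14].

INTERFACE

Orientations are given as a 3x3 rotation matrix whose columns are the frame's x, y, z axes.
In Python, from bench import sensors, optics, job, bot gives the robot as it stands. The module is installed in compiled form; this text tells all that it offers.
- The arm moves only by the shell command python3 -m crank 'ROWS' [FORCE]. ROWS is JSON, a list of rows, each an object with "twist": the turn, a rotation vector about the tool's x, y, z in degrees, a list of three; "xyz": the shift along the tool's x, y, z in mm, a list of three; "fingers": the closure, from 0 (fully open) to 1 (shut). In form: [{"twist": [wx, wy, wz], "xyz": [x, y, z], "fingers": fingers}, ...]. A call has 1 to 8 rows; each row shifts and turns the commanded pose from where the row before left it, along the tool's axes as they then stand; what a row does not reach is not made up. A row lasts 1/10 s, in which the tool goes at most 50 mm and 8.59 degrees, less where a joint would pass 70% of its speed; a pose out of reach is approached as far as the arm can. A call with a gripper value outside its range is refused whole. The fingers move at their own pace and stop on an object; FORCE is the grip in N (left out, the last holds). Time passes only in rows, so rows that do not move let the fingers close. It gives the time, the measured TCP pose, the force, the opening and the grip force at its end, in the units of the state.
- sensors.observe(): the state, without advancing time (a new reading comes with each control period).
- optics.get_image(name): name is "scene" or "side" or "wrist"; returns the picture (480x640x3 uint8, red, green, blue); there is no depth.
- optics.get_calibration(name): a dict with "vfov" (degrees; the focal length in pixels is half the picture's height over the tangent of half this angle, whatever the lens; pixels are square), "cx", "cy" (the principal point, pixels), "T" (4x4, takes a point from camera to world coordinates). Camera axes: x right, y down, z forward; pixel columns grow to the right and rows downward; lengths in m; the calibration is good to about 2 mm. A picture is of the moment at which its call begins: read the wrist's pose just before it. get_calibration takes no time and is no camera call; for the wrist camera it gives the pose at the moment of the call.
- job.hand_in(): hands the job in; it is judged then, once.
The state is a dict: "t": time; "q": joint angles; "qvel": joint speeds; "tau": joint torques, N m; "ee_pos": TCP position; "ee_rot": TCP orientation; "force": force on the tool from outside, world axes, zero at the start; "wrist_torque": the same for the moment, N m; "opening": finger opening in m; "grip_force": force on a finger pad.
Only numpy, scipy, OpenCV 4.12 (cv2) and the standard library are available. Lean on these libraries where they do the work, as an engineer would, in place of code of your own. Each camera call takes 0.05 s, during which the arm holds its last target. There are 200 camera calls.

## Working session

There is one attempt and no reset: what is moved stays moved. The work goes in short steps, Python scripts to look and compute and a shell command to move; the robot and the scene stay as the last step left them, time stands still between calls to the robot, and variables do not carry over. Pictures are saved under pics/ and viewed, at most 10 in all, crops included, and the job is handed in when it is done.

```bash
mkdir -p pics; cat > h.py <<'E'
import numpy as np, cv2
from bench import sensors, optics, job, bot
def snap(n,f):
    c=optics.get_calibration(n); im=optics.get_image(n); cv2.imwrite(f'pics/{f}.png',im[:,:,::-1]); np.save(f'pics/{f}.npy',c); return im,c
def load(f): return cv2.imread(f'pics/{f}.png'), np.load(f'pics/{f}.npy',allow_pickle=True).item()
def ray(c,u,v):
    f=240/np.tan(np.radians(c['vfov'])/2); d=c['T'][:3,:3]@np.array([(u-c['cx'])/f,(v-c['cy'])/f,1]); return c['T'][:3,3],d/np.linalg.norm(d)
def onz(c,u,v,z):
    o,d=ray(c,u,v); return o+d*(z-o[2])/d[2]
def tri(*a):
    A=np.zeros((3,3));b=np.zeros(3)
    for c,u,v in a:
        o,d=ray(c,u,v);P=np.eye(3)-np.outer(d,d);A+=P;b+=P@o
    p=np.linalg.solve(A,b)
    return p,[np.linalg.norm(np.cross(ray(c,u,v)[1],p-ray(c,u,v)[0])) for c,u,v in a]
def proj(c,p):
    f=240/np.tan(np.radians(c['vfov'])/2); q=c['T'][:3,:3].T@(np.array(p)-c['T'][:3,3]); return q[0]/q[2]*f+c['cx'],q[1]/q[2]*f+c['cy']
E
python3 - <<'E'
from h import *
np.set_printoptions(precision=3,suppress=True)
for n in('scene','side'):
    im,c=snap(n,n+'0'); print(n,c)
s=sensors.observe();print(s)
E
```

```text
scene {'vfov': 55.92705954021372, 'cx': 317.0468551499011, 'cy': 231.18134819986977, 'T': array([[-0.633,  0.513, -0.58 ,  1.134],
       [ 0.774,  0.421, -0.474,  0.567],
       [ 0.001, -0.749, -0.663,  0.85 ],
       [ 0.   ,  0.   ,  0.   ,  1.   ]])}
side {'vfov': 50.87333930676429, 'cx': 325.36705535410175, 'cy': 247.31090248909928, 'T': array([[-0.798, -0.345,  0.494, -0.055],
       [-0.602,  0.438, -0.667,  0.705],
       [ 0.014, -0.83 , -0.557,  0.674],
       [ 0.   ,  0.   ,  0.   ,  1.   ]])}
{'t': 0.1, 'q': array([-1.378,  0.265,  1.605,  0.   ,  1.274, -0.037]), 'qvel': array([-0.   , -0.001, -0.003,  0.002, -0.   , -0.   ]), 'tau': array([  0.   , -51.67 , -36.859,  -0.   ,   0.006,  -0.   ]), 'ee_pos': array([ 0.154, -0.657,  0.403]), 'ee_rot': array([[ 0.974,  0.228, -0.   ],
       [ 0.228, -0.974,  0.002],
       [ 0.   , -0.002, -1.   ]]), 'force': array([-0.289, -0.084,  0.09 ]), 'wrist_torque': array([ 0.007, -0.012,  0.053]), 'grip_force': 0.0, 'opening': 0.08553382693040443}
```

View pics/scene0.png

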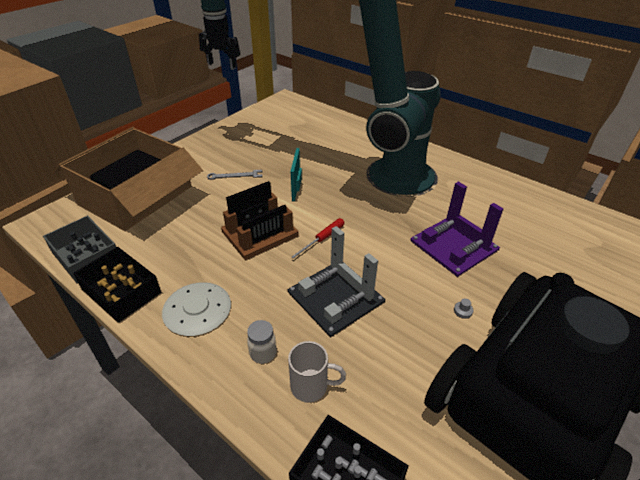

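View pics/side0.png

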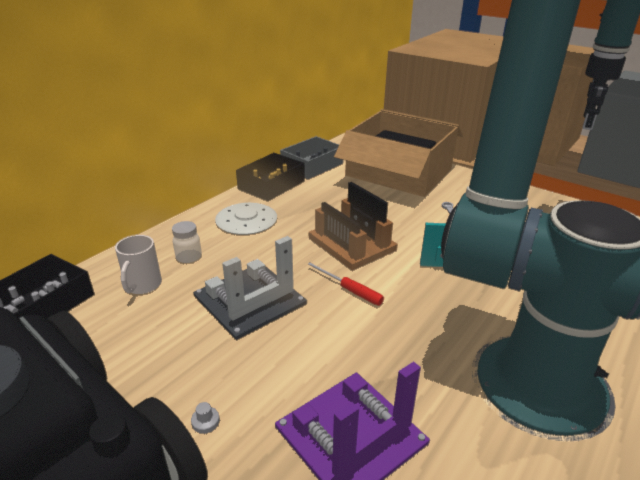

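The scene view shows the rack at about (260,225) with the tall cover at (250,203) in its back slot and the vent panel at (268,222). The steel and aluminium fixture is at (337,290), and the purple one is the decoy. In the side view the rack is at (352,232), the cover top at (367,200) and the fixture at (250,295).

```bash
python3 - <<'E'
from h import *
np.set_printoptions(precision=3,suppress=True)
a,ca=load('scene0');b,cb=load('side0')
print('cover top corners',tri((ca,228,195),(cb,348,184))[0],tri((ca,270,184),(cb,387,205))[0])
print('cover alt', [onz(ca,*p,.13) for p in((228,195),(270,184))],[onz(cb,*p,.13) for p in((348,184),(387,205))])
print('rack corners', [onz(ca,*p,.02) for p in((222,231),(249,255),(298,230))],[onz(cb,*p,.02) for p in((310,239),(351,262),(397,240))])
print('post tops',[onz(ca,*p,.15) for p in((338,229),(371,256))],[onz(cb,*p,.15) for p in((232,262),(285,240))])
print('fixbase',[onz(ca,*p,.012) for p in((289,292),(331,330),(384,296))],[onz(cb,*p,.012) for p in((195,294),(237,333),(305,298))])
for n,(x,y,w,h) in dict(scene=(200,160,200,180),side=(180,160,230,190)).items():
    im=cv2.imread(f'pics/{n}0.png')[y:y+h,x:x+w]; f=800/w*.8
    cv2.imwrite(f'pics/{n}c.png',cv2.convertScaleAbs(cv2.resize(im,None,fx=3,fy=3,interpolation=cv2.INTER_CUBIC),alpha=1.5,beta=20))
E
```

```text
cover top corners [ 0.551 -0.206  0.133] [ 0.428 -0.177  0.122]
cover alt [array([ 0.542, -0.22 ,  0.13 ]), array([ 0.436, -0.168,  0.13 ])] [array([ 0.549, -0.197,  0.13 ]), array([ 0.422, -0.166,  0.13 ])]
rack corners [array([ 0.575, -0.229,  0.02 ]), array([ 0.594, -0.103,  0.02 ]), array([ 0.438, -0.069,  0.02 ])] [array([ 0.575, -0.085,  0.02 ]), array([ 0.445, -0.067,  0.02 ]), array([ 0.41, -0.21,  0.02])]
post tops [array([0.485, 0.101, 0.15 ]), array([0.511, 0.211, 0.15 ])] [array([0.512, 0.217, 0.15 ]), array([0.485, 0.104, 0.15 ])]
fixbase [array([0.617, 0.057, 0.012]), array([0.64 , 0.205, 0.012]), array([0.482, 0.242, 0.012])] [array([0.639, 0.215, 0.012]), array([0.489, 0.244, 0.012]), array([0.453, 0.086, 0.012])]
```

View pics/sidec.png

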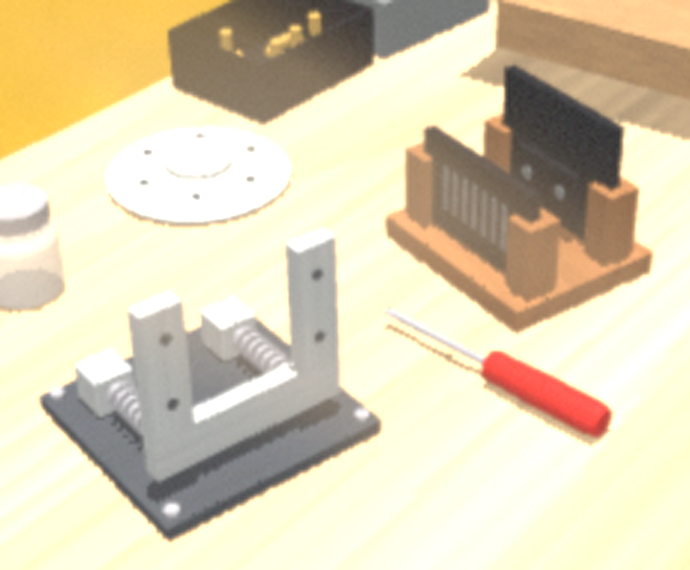

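View pics/scenec.png

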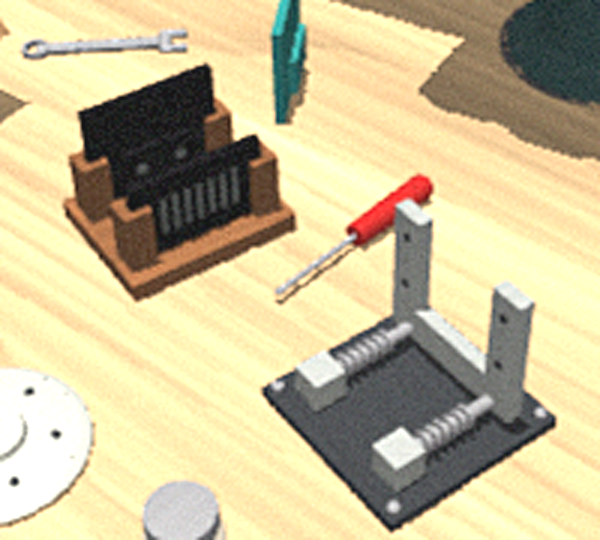

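Both crops agree: the cover is in the rack slot on the robot's right, with its spigot and two screw dots facing the fixture (robot's left). The panel with vents is in the left slot, and the screwdriver lies between rack and fixture. I'll bring the wrist camera over to measure accurately.

```bash
python3 -m crank '[{"twist":[0,0,0],"xyz":[35,-34,0],"fingers":0},{"twist":[0,0,0],"xyz":[35,-34,0],"fingers":0},{"twist":[0,0,0],"xyz":[35,-34,0],"fingers":0},{"twist":[0,0,0],"xyz":[35,-34,0],"fingers":0},{"twist":[0,0,0],"xyz":[35,-34,0],"fingers":0},{"twist":[0,0,0],"xyz":[35,-34,0],"fingers":0},{"twist":[0,0,0],"xyz":[35,-34,0],"fingers":0},{"twist":[0,0,0],"xyz":[35,-34,0],"fingers":0}]'
python3 -m crank '[{"twist":[0,0,-8.5],"xyz":[0,0,0],"fingers":0},{"twist":[0,0,-8.5],"xyz":[0,0,0],"fingers":0},{"twist":[0,0,-8.5],"xyz":[0,0,0],"fingers":0},{"twist":[0,0,-8.5],"xyz":[0,0,0],"fingers":0},{"twist":[0,0,-8.5],"xyz":[0,0,0],"fingers":0},{"twist":[0,0,-8.5],"xyz":[0,0,0],"fingers":0},{"twist":[0,0,-8.5],"xyz":[0,0,0],"fingers":0},{"twist":[0,0,-8.5],"xyz":[0,0,0],"fingers":0}]'
python3 -m crank '[{"twist":[0,0,-8.5],"xyz":[0,0,0],"fingers":0},{"twist":[0,0,-8.5],"xyz":[0,0,0],"fingers":0},{"twist":[0,0,-8.5],"xyz":[0,0,0],"fingers":0},{"twist":[0,0,-8.5],"xyz":[0,0,0],"fingers":0},{"twist":[0,0,-8.5],"xyz":[0,0,0],"fingers":0},{"twist":[0,0,-8.5],"xyz":[0,0,0],"fingers":0},{"twist":[0,0,-8.5],"xyz":[0,0,0],"fingers":0},{"twist":[0,0,-8.5],"xyz":[0,0,0],"fingers":0}]'
python3 - <<'E'
from h import *
np.set_printoptions(precision=3,suppress=True)
s=sensors.observe();print(s['t'],s['q'],s['ee_pos'],s['ee_rot']);c=optics.get_calibration('wrist');print(c)
for p in [(.49,-.19,.13),(.59,-.1,.02),(.44,-.07,.02),(.5,.16,.15)]: print(proj(c,p))
E
```

```text
t: 0.9
ee_pos: [0.3649, -0.3267, 0.4044]
ee_rot: [[0.974, 0.227, -0.0], [0.227, -0.974, 0.0], [-0.0, -0.0, -1.0]]
force: [0.4, -0.8, -0.1]
opening: 0.0849
grip_force: 0.0
t: 1.7
ee_pos: [0.3643, -0.3284, 0.4042]
ee_rot: [[0.147, 0.989, -0.001], [0.989, -0.147, 0.001], [0.001, -0.001, -1.0]]
force: [-0.0, -0.2, 0.3]
opening: 0.0854
grip_force: 0.0
t: 2.5
ee_pos: [0.3642, -0.3284, 0.4042]
ee_rot: [[-0.862, 0.507, -0.001], [0.507, 0.862, 0.001], [0.001, 0.0, -1.0]]
force: [-0.4, 1.1, -0.9]
opening: 0.0851
grip_force: 0.0
2.5 [-0.785 -0.089  1.987  0.     1.245 -1.823] [ 0.364 -0.328  0.404] [[-0.862  0.507 -0.001]
 [ 0.507  0.862  0.001]
 [ 0.001  0.    -1.   ]]
{'vfov': 63.36939636400424, 'cx': 318.87790936978075, 'cy': 242.7653762165904, 'T': array([[ 0.506,  0.815,  0.283,  0.291],
       [ 0.862, -0.478, -0.166, -0.285],
       [ 0.   ,  0.328, -0.945,  0.373],
       [ 0.   ,  0.   ,  0.   ,  1.   ]])}
(np.float64(581.9345272704352), np.float64(295.79399455919076))
(np.float64(631.0208634541416), np.float64(282.06031483227133))
(np.float64(617.2571337737628), np.float64(131.45019303489494))
(np.float64(1290.0236163879563), np.float64(12.930407441422346))
```

```bash
python3 -m crank '[{"twist":[0,0,-8.5],"xyz":[0,0,0],"fingers":0},{"twist":[0,0,-8.5],"xyz":[0,0,0],"fingers":0},{"twist":[0,0,0],"xyz":[-28,34,0],"fingers":0},{"twist":[0,0,0],"xyz":[-28,34,0],"fingers":0},{"twist":[0,0,0],"xyz":[-28,34,0],"fingers":0},{"twist":[0,0,0],"xyz":[0,0,0],"fingers":0},{"twist":[0,0,0],"xyz":[0,0,0],"fingers":0}]'
python3 -c "
from h import *
snap('wrist','w1')"
python3 -m crank '[{"twist":[0,0,0],"xyz":[0,40,0],"fingers":0},{"twist":[0,0,0],"xyz":[0,40,0],"fingers":0},{"twist":[0,0,0],"xyz":[0,0,0],"fingers":0},{"twist":[0,0,0],"xyz":[0,0,0],"fingers":0}]'
python3 -c "
from h import *
snap('wrist','w2')
a=cv2.imread('pics/w1.png');b=cv2.imread('pics/w2.png')
cv2.imwrite('pics/w12.png',cv2.convertScaleAbs(cv2.resize(np.vstack([a,b]),(400*1,600)),alpha=1.5,beta=25))
cv2.imwrite('pics/w1b.png',cv2.convertScaleAbs(a,alpha=1.6,beta=25));cv2.imwrite('pics/w2b.png',cv2.convertScaleAbs(b,alpha=1.6,beta=25))"
```

```text
t: 3.2
ee_pos: [0.4708, -0.2489, 0.404]
ee_rot: [[-0.972, 0.237, -0.002], [0.237, 0.972, 0.0], [0.002, 0.0, -1.0]]
force: [-0.6, -0.5, 0.2]
opening: 0.0854
grip_force: 0.0
t: 3.65
ee_pos: [0.4888, -0.1723, 0.4046]
ee_rot: [[-0.971, 0.239, -0.0], [0.239, 0.971, -0.001], [0.0, -0.001, -1.0]]
force: [-0.1, -0.3, 0.6]
opening: 0.0851
grip_force: 0.0
```

View pics/w1b.png

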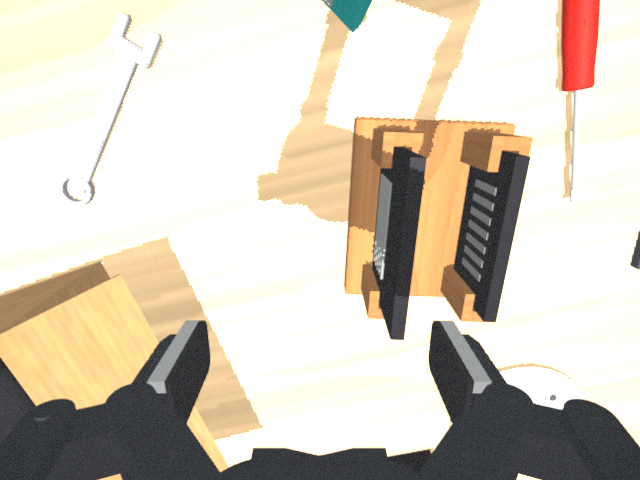

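View pics/w2b.png

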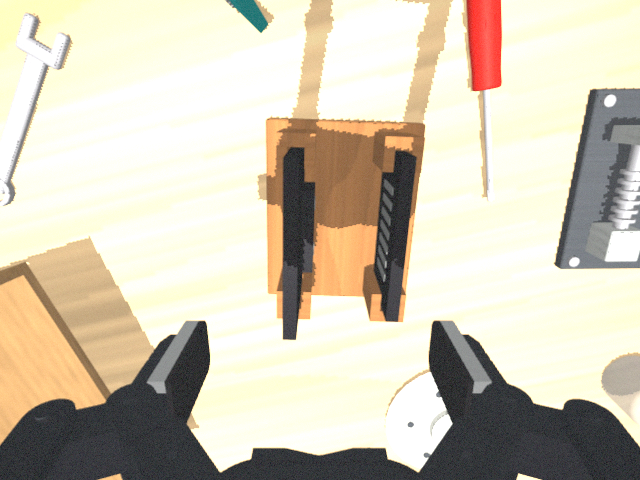

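The wrist views show the cover running from (411,150) to (398,338) in w1, with louvres on its left face. In w2 it runs from (294,148) to (290,338), with the spigot at (308,225) facing right, towards the fixture. Next I'll measure its top edges.

```bash
python3 - <<'E'
import cv2,numpy as np
for f,a,b in(('w1',370,440),('w2',270,325)):
    g=cv2.imread(f'pics/{f}.png').sum(2)
    for v in(143,146,149,152,155,165,180,200,240,280,310,330,335,338,341): print(f,v,a,*g[v,a:b:1])
E
```

```text
w1 143 370 197 192 159 153 139 145 149 149 140 150 141 138 171 292 332 325 333 329 333 327 333 327 332 330 329 331 325 332 334 342 341 348 353 351 349 344 346 340 344 340 339 335 327 337 327 330 326 334 324 333 323 321 257 205 184 189 187 186 180 190 181 175 188 280 329 331 318 323 321 326
w1 146 370 199 184 154 138 125 142 128 133 147 127 136 146 216 311 331 342 333 341 342 340 340 335 339 278 199 202 199 206 215 209 208 218 202 202 171 180 259 289 291 294 273 280 319 333 327 329 334 328 329 331 302 240 197 187 190 193 187 180 177 181 163 171 187 271 326 315 318 322 323 328
w1 149 370 202 175 140 141 151 135 135 143 138 133 142 141 268 342 355 346 353 353 354 346 356 349 335 226 51 46 61 65 51 43 43 4 46 38 49 49 72 69 97 126 143 177 296 339 344 347 345 336 346 335 252 188 186 198 196 189 182 186 178 182 181 278 326 325 319 322 319 321 319 323
w1 152 370 203 167 130 137 144 144 140 151 146 148 136 141 166 182 186 268 272 243 249 233 214 307 304 183 47 53 54 39 39 33 64 51 30 47 45 56 46 24 34 41 36 42 76 130 189 274 329 347 259 189 187 180 187 188 195 192 185 178 177 225 276 298 312
[... 5545 characters left out ...]
 545 547 542 543 534 544 540
w2 335 270 573 573 570 570 574 571 568 561 568 567 564 565 391 125 82 103 92 88 82 85 89 97 93 68 87 79 332 497 539 535 536 537 530 538 543 538 536 539 535 540 536 541 540 542 542 541 544 544 541 549 554 549 545 550 554
w2 338 270 563 562 558 550 553 551 545 554 551 549 543 539 365 118 91 89 79 86 75 92 79 92 94 79 105 112 414 524 543 539 540 536 538 541 540 540 545 554 552 549 547 556 554 554 557 553 561 559 561 562 559 559 561 565 560
w2 341 270 537 531 536 529 536 538 534 541 531 535 532 536 537 538 536 538 540 542 539 534 538 540 544 541 544 549 551 552 553 551 553 555 556 555 559 564 558 560 562 562 564 555 557 562 555 560 557 554 552 552 546 548 546 540 542
```

```bash
python3 - <<'E'
from h import *
np.set_printoptions(precision=4,suppress=True)
_,a=load('w1');_,b=load('w2')
fi=tri((a,403.8,339.7),(b,296,339.7));fo=tri((a,390,339.7),(b,282.3,339.7));print('far inner/outer',fi,fo)
z=.13
for z in(.127,.13,.133):
    ni=onz(a,426,157,z);no=onz(b,283,157,z);Fi=onz(a,403.8,339.7,z);Fo=onz(b,282.3,339.7,z)
    e=lambda p,q:np.arctan2(*(p-q)[[0,1]]*[1,-1])  
    c=(ni+no+Fi+Fo)/4
    print(z,ni,no,Fi,Fo,'len',np.linalg.norm(Fi-ni),np.linalg.norm(Fo-no),'thick',np.linalg.norm(Fi-Fo),np.linalg.norm(ni-no),'c',c,'dir',(Fi-ni)/np.linalg.norm(Fi-ni),(Fo-no)/np.linalg.norm(Fo-no))
s=sensors.observe();print(s['ee_pos'],s['ee_rot'])
E
```

```text
far inner/outer (array([ 0.5571, -0.2062,  0.1296]), [np.float64(0.0001031615359533603), np.float64(0.00010316153595345283)]) (array([ 0.5548, -0.2159,  0.1295]), [np.float64(9.665741853384962e-05), np.float64(9.665741853380322e-05)])
0.127 [ 0.4318 -0.1706  0.127 ] [ 0.4292 -0.1808  0.127 ] [ 0.5588 -0.206   0.127 ] [ 0.5564 -0.2166  0.127 ] len 0.13180074073846818 0.13221156513634183 thick 0.010912734608583706 0.01050539244789771 c [ 0.494  -0.1935  0.127 ] dir [ 0.9634 -0.268   0.    ] [ 0.9626 -0.2708  0.    ]
0.13 [ 0.4313 -0.1713  0.13  ] [ 0.4289 -0.1805  0.13  ] [ 0.5567 -0.2062  0.13  ] [ 0.5546 -0.2158  0.13  ] len 0.13019441918382718 0.13060329683463892 thick 0.009820127870001959 0.009417656656247046 c [ 0.4929 -0.1935  0.13  ] dir [ 0.9634 -0.268   0.    ] [ 0.9626 -0.2708  0.    ]
0.133 [ 0.4307 -0.172   0.133 ] [ 0.4286 -0.1801  0.133 ] [ 0.5546 -0.2065  0.133 ] [ 0.5528 -0.215   0.133 ] len 0.12858809762918608 0.1289950285329361 thick 0.00872756520282155 0.008329973954861764 c [ 0.4917 -0.1934  0.133 ] dir [ 0.9634 -0.268   0.    ] [ 0.9626 -0.2708  0.    ]
[ 0.4888 -0.1729  0.4046] [[-0.9709  0.2397 -0.0004]
 [ 0.2397  0.9709 -0.0008]
 [ 0.0002 -0.0009 -1.    ]]
```

The cover top triangulates to z = 0.130 m, 130 mm long and 9.8 mm thick, as the text says, with its centre at (0.493, -0.1935). Going in to grasp.

```bash
python3 -m crank '[{"twist":[0,0,1.7],"xyz":[-9.5,-18.7,0],"fingers":0},{"twist":[0,0,0],"xyz":[0,0,40],"fingers":0},{"twist":[0,0,0],"xyz":[0,0,40],"fingers":0},{"twist":[0,0,0],"xyz":[0,0,40],"fingers":0},{"twist":[0,0,0],"xyz":[0,0,27.5],"fingers":0},{"twist":[0,0,0],"xyz":[0,0,0],"fingers":0},{"twist":[0,0,0],"xyz":[0,0,0],"fingers":0}]' 60
```

```text
t: 4.4
ee_pos: [0.4939, -0.1936, 0.2572]
ee_rot: [[-0.963, 0.269, -0.001], [0.269, 0.963, 0.0], [0.001, -0.0, -1.0]]
force: [1.0, -0.0, 0.5]
opening: 0.0852
grip_force: 0.0
```

```bash
python3 -m crank '[{"twist":[0,0,0],"xyz":[0,0,0],"fingers":0.6},{"twist":[0,0,0],"xyz":[0,0,0],"fingers":0.7},{"twist":[0,0,0],"xyz":[0,0,0],"fingers":0.8},{"twist":[0,0,0],"xyz":[0,0,0],"fingers":0.9},{"twist":[0,0,0],"xyz":[0,0,0],"fingers":1},{"twist":[0,0,0],"xyz":[0,0,0],"fingers":1},{"twist":[0,0,0],"xyz":[0,0,0],"fingers":1},{"twist":[0,0,0],"xyz":[0,0,0],"fingers":1}]' 60
python3 -m crank '[{"twist":[0,0,0],"xyz":[0,0,0],"fingers":1},{"twist":[0,0,0],"xyz":[0,0,0],"fingers":1}]'
```

```text
t: 5.2
ee_pos: [0.4945, -0.1926, 0.2578]
ee_rot: [[-0.964, 0.268, 0.001], [0.268, 0.964, -0.001], [-0.001, -0.0, -1.0]]
force: [-0.6, -1.0, 4.1]
opening: 0.0094
grip_force: 59.3
t: 5.4
ee_pos: [0.4945, -0.1926, 0.2578]
ee_rot: [[-0.964, 0.268, 0.001], [0.268, 0.964, -0.001], [-0.001, -0.0, -1.0]]
force: [-1.3, -0.8, 5.3]
opening: 0.0093
grip_force: 59.4
```

```bash
python3 -m crank '[{"twist":[0,0,0],"xyz":[0,0,-10],"fingers":1},{"twist":[0,0,0],"xyz":[0,0,-25],"fingers":1},{"twist":[0,0,0],"xyz":[0,0,-35],"fingers":1},{"twist":[0,0,0],"xyz":[0,0,-40],"fingers":1},{"twist":[0,0,0],"xyz":[0,0,-40],"fingers":1},{"twist":[0,0,0],"xyz":[0,0,-20],"fingers":1},{"twist":[0,0,0],"xyz":[0,0,0],"fingers":1}]'
python3 -m crank '[{"twist":[0,0,0],"xyz":[15,20,0],"fingers":1},{"twist":[0,0,0],"xyz":[27,36,0],"fingers":1},{"twist":[0,0,0],"xyz":[27,37,0],"fingers":1},{"twist":[0,0,0],"xyz":[27,37,0],"fingers":1},{"twist":[0,0,0],"xyz":[27,36,0],"fingers":1},{"twist":[0,0,0],"xyz":[0,0,0],"fingers":1},{"twist":[0,0,0],"xyz":[0,0,0],"fingers":1}]'
python3 -c "
from h import *
snap('wrist','w3')"
python3 -m crank '[{"twist":[0,0,0],"xyz":[0,30,0],"fingers":1},{"twist":[0,0,0],"xyz":[0,30,0],"fingers":1},{"twist":[0,0,0],"xyz":[0,0,0],"fingers":1},{"twist":[0,0,0],"xyz":[0,0,0],"fingers":1}]'
python3 -c "
from h import *
snap('wrist','w4')
a=cv2.imread('pics/w3.png');b=cv2.imread('pics/w4.png')
cv2.imwrite('pics/w34.png',cv2.convertScaleAbs(np.hstack([a[:,240:],b[:,240:]]),alpha=1.6,beta=20))"
```

```text
t: 6.1
ee_pos: [0.4951, -0.1926, 0.4312]
ee_rot: [[-0.963, 0.268, 0.006], [0.268, 0.963, -0.002], [-0.007, -0.001, -1.0]]
force: [0.5, 0.3, -2.2]
opening: 0.0091
grip_force: 59.7
t: 6.8
ee_pos: [0.4193, 0.0014, 0.4252]
ee_rot: [[-0.964, 0.265, -0.003], [0.265, 0.964, -0.0], [0.003, -0.001, -1.0]]
force: [0.5, 0.5, -2.0]
opening: 0.0094
grip_force: 59.7
t: 7.25
ee_pos: [0.4368, 0.0575, 0.4263]
ee_rot: [[-0.963, 0.268, -0.002], [0.268, 0.963, -0.001], [0.002, -0.001, -1.0]]
force: [-0.6, -0.3, -2.6]
opening: 0.0092
grip_force: 60.2
```

View pics/w34.png

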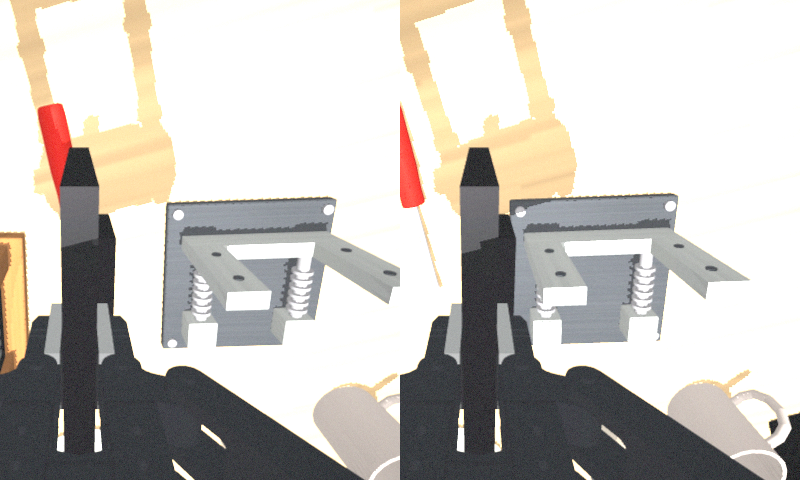

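In w34 the fixture is in full view, its front towards the robot. The post holes are at about crop (214,255), (239,278), (345,250), (390,273) in w3 and (548,250), (560,273), (678,246), (712,268) in w4. The held cover shows its spigot on the fixture side. I'll triangulate the holes.

```bash
cat > holes.py <<'E'
from h import *
np.set_printoptions(precision=4,suppress=True)
def blob(f,u,v,r=9):
    g=cv2.imread(f'pics/{f}.png').astype(float).sum(2)
    u0,v0=int(u)-r,int(v)-r; w=g[v0:v0+2*r+1,u0:u0+2*r+1]
    t=(np.percentile(w,2)+np.median(w))/2; m=(w<t).astype(np.uint8)
    n,l,st,ce=cv2.connectedComponentsWithStats(m)
    k=min(range(1,n),key=lambda i:np.hypot(*(ce[i]-r))-.1*st[i,4]); return u0+ce[k][0],v0+ce[k][1],st[k,4]
if __name__=='__main__':
    P3=[(454,255),(479,278),(585,250),(629,273)];P4=[(388,250),(400,273),(518,246),(552,268)]
    _,a=load('w3');_,b=load('w4');H=[]
    for p,q in zip(P3,P4):
        x=blob('w3',*p);y=blob('w4',*q);t,e=tri((a,*x[:2]),(b,*y[:2]));H.append(t);print(np.array(x),np.array(y),t,e[0])
    H=np.array(H);lo=H[2]-H[0];hi=H[3]-H[1];print('yaw',np.arctan2(-lo[0],lo[1]),np.arctan2(-hi[0],hi[1]),'sep',np.linalg.norm(lo),np.linalg.norm(hi),'mid',H.mean(0),(H[0]+H[2])/2,(H[1]+H[3])/2)
    ims=[cv2.imread('pics/w3.png')[250:320,445:525],cv2.imread('pics/w4.png')[250:320,360:440],cv2.imread('pics/w4.png')[250:320,520:600]]
    cv2.imwrite('pics/tops.png',np.hstack([cv2.resize(cv2.convertScaleAbs(i,alpha=1.3),(266,233),interpolation=cv2.INTER_CUBIC) for i in ims]))
E
python3 holes.py
```

```text
[456.0345 253.7586  29.    ] [389.  250.5  32. ] [0.4844 0.1076 0.0764] 5.4661295522586576e-05
[478.2609 277.3913  46.    ] [400.1818 273.2955  44.    ] [0.4841 0.1075 0.127 ] 8.001186031871201e-05
[585.7941 249.5588  34.    ] [518.4242 245.6061  33.    ] [0.51   0.2169 0.0766] 7.276109206571198e-05
[629.2708 272.5833  48.    ] [550.6939 267.9592  49.    ] [0.5096 0.2165 0.1273] 0.00010629000324311632
yaw -0.23004035289542019 -0.2302243875737536 sep 0.11224384767778753 0.11194930283210228 mid [0.497  0.1621 0.1018] [0.4972 0.1622 0.0765] [0.4968 0.162  0.1271]
```

View pics/tops.png

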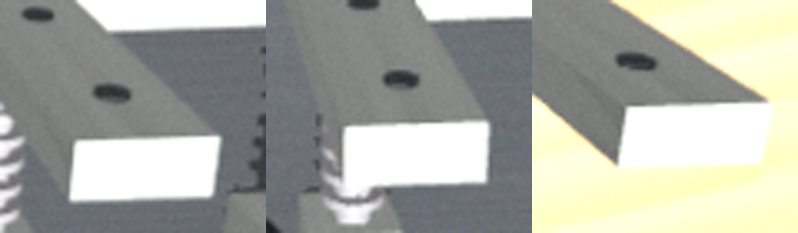

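The crop shows the post tops' front edges: w3 (467.6,292.7)-(511.2,290.6), and w4 (383.5,287.9)-(426.8,286.4) and (548.3,282.2)-(591.6,280.4). They serve as a check on the hole measurement.

```bash
python3 - <<'E'
from h import *
np.set_printoptions(precision=4,suppress=True)
_,a=load('w3');_,b=load('w4')
l=tri((a,467.6,292.7),(b,383.5,287.9));r=tri((a,511.2,290.6),(b,426.8,286.4));print(l,r)
L=[onz(b,*p,.15) for p in((383.5,287.9),(426.8,286.4),(548.3,282.2),(591.6,280.4))];print(np.array(L),'mid',(L[0]+L[3])/2,(L[1]+L[2])/2,'w',np.linalg.norm(L[0]-L[3]),np.linalg.norm(L[1]-L[2]))
d=L[3]-L[0];print('yaw',np.arctan2(-d[0],d[1]))
_,c=load('scene0');_,e=load('side0')
s=sensors.observe();R=s['ee_rot'];p=s['ee_pos'];print(p,'tool yaw',np.arctan2(R[1,0],R[0,0]),s['q'])
# held cover top inner/outer edge seen in wrist? project expected grasp point
g=p+R@[0,0,.155];print('grasp',g)
E
```

```text
(array([0.4811, 0.0917, 0.1496]), [np.float64(0.00024376991255665496), np.float64(0.00024376991255670613)]) (array([0.4876, 0.121 , 0.1499]), [np.float64(9.737117085081234e-06), np.float64(9.737117084889473e-06)])
[[0.4806 0.0918 0.15  ]
 [0.4875 0.121  0.15  ]
 [0.5068 0.2025 0.15  ]
 [0.5133 0.2314 0.15  ]] mid [0.497  0.1616 0.15  ] [0.4971 0.1618 0.15  ] w 0.14340550919012404 0.08375244113464911
yaw -0.2299542078776455
[0.4366 0.0572 0.4263] tool yaw 2.8694420863772825 [ 0.074  -0.2074  2.0479 -0.0008  1.303  -1.2244]
grasp [0.4363 0.0571 0.2713]
```

```bash
python3 -m crank '[{"twist":[0,0,8],"xyz":[0,0,0],"fingers":1},{"twist":[0,0,8],"xyz":[0,0,0],"fingers":1},{"twist":[0,0,8],"xyz":[0,0,0],"fingers":1},{"twist":[0,0,8],"xyz":[0,0,0],"fingers":1},{"twist":[0,0,8],"xyz":[0,0,0],"fingers":1},{"twist":[0,0,8],"xyz":[0,0,0],"fingers":1},{"twist":[0,0,8],"xyz":[0,0,0],"fingers":1},{"twist":[0,0,8],"xyz":[0,0,0],"fingers":1}]'
python3 -m crank '[{"twist":[0,0,8],"xyz":[0,0,0],"fingers":1},{"twist":[0,0,8],"xyz":[0,0,0],"fingers":1},{"twist":[0,0,7.6],"xyz":[0,0,0],"fingers":1},{"twist":[0,0,0],"xyz":[0,0,0],"fingers":1},{"twist":[0,0,0],"xyz":[0,0,0],"fingers":1}]'
cat > err.py <<'E'
from h import *
np.set_printoptions(precision=4,suppress=True)
yaw=-.230;xh=np.array([np.cos(yaw),np.sin(yaw),0]);yh=np.array([-np.sin(yaw),np.cos(yaw),0]);seat=np.array([.497,.1618,.083])
def tgt(back): return np.array([*(seat-(.005+back)*xh-.0013*yh)[:2],.2828])
s=sensors.observe();R=s['ee_rot'];p=s['ee_pos']
for b in(.065,0): print(b,'tool mm',1000*R.T@(tgt(b)-p))
print('pos fix',xh@(p-tgt(0))*1e3,yh@(p-tgt(0))*1e3,(p-tgt(0))[2]*1e3,'twistz deg',np.degrees(np.arctan2(R[1,0],R[0,0])-(yaw+np.pi/2)),'tilt',R[2],s['q'][5],s['t'],'F fix',xh@s['force'],yh@s['force'],s['force'][2],'tq',s['wrist_torque'])
E
python3 err.py
```

```text
t: 8.1
ee_pos: [0.4363, 0.0568, 0.4269]
ee_rot: [[-0.174, 0.985, -0.001], [0.985, 0.174, -0.001], [-0.0, -0.001, -1.0]]
force: [0.4, 0.9, -2.2]
opening: 0.0095
grip_force: 60.2
t: 8.6
ee_pos: [0.4363, 0.0573, 0.427]
ee_rot: [[0.226, 0.974, -0.0], [0.974, -0.226, -0.0], [-0.0, -0.0, -1.0]]
force: [-0.3, 0.8, -1.9]
opening: 0.0097
grip_force: 60.2
0.065 tool mm [114.4069 -34.4335 144.1506]
0 tool mm [114.2641  30.5663 144.1334]
pos fix -30.27710349112136 -114.28247677746809 144.17985206949308 twistz deg 0.12589680058716232 tilt [-0.0003 -0.0003 -1.    ] 0.3019422272323622 8.6 F fix -0.4484518002642308 0.6756624242764264 -1.8971797886272037 tq [ 0.0091 -0.0278  0.0119]
```

```bash
python3 -m crank '[{"twist":[0,0,0],"xyz":[38,-11.5,0],"fingers":1},{"twist":[0,0,0],"xyz":[38,-11.5,0],"fingers":1},{"twist":[0,0,0.1],"xyz":[38.4,-11.5,0],"fingers":1},{"twist":[0,0,0],"xyz":[0,0,36],"fingers":1},{"twist":[0,0,0],"xyz":[0,0,36],"fingers":1},{"twist":[0,0,0],"xyz":[0,0,36],"fingers":1},{"twist":[0,0,0],"xyz":[0,0,36],"fingers":1},{"twist":[0,0,0],"xyz":[0,0,0],"fingers":1}]'
python3 -m crank '[{"twist":[0,0,0],"xyz":[0,0,0],"fingers":1},{"twist":[0,0,0],"xyz":[0,0,0],"fingers":1}]'
python3 err.py; python3 -c "
from h import *
L=[]
for n in('side','scene','wrist'):
    im,c=snap(n,n+'5')
    u,v=map(int,proj(c,(.47,.165,.1))); print(n,u,v)
    if n!='wrist': L.append(cv2.resize(im[v-65:v+65,u-65:u+65,::-1],(400,400),interpolation=cv2.INTER_CUBIC)); print('crop origin',u-65,v-65)
cv2.imwrite('pics/v5.png',cv2.convertScaleAbs(np.hstack(L),alpha=1.7,beta=25))"
```

```text
t: 9.4
ee_pos: [0.4258, 0.1762, 0.2779]
ee_rot: [[0.227, 0.974, -0.011], [0.974, -0.227, -0.004], [-0.006, -0.01, -1.0]]
force: [-0.6, -1.0, -2.6]
opening: 0.0095
grip_force: 60.0
t: 9.6
ee_pos: [0.43, 0.1778, 0.2855]
ee_rot: [[0.228, 0.974, 0.004], [0.974, -0.228, 0.001], [0.002, 0.003, -1.0]]
force: [1.0, 0.1, -1.7]
opening: 0.009
grip_force: 60.0
0.065 tool mm [-1.5701 -1.1503  2.6738]
0 tool mm [-1.5381 63.8493  2.8845]
pos fix -63.85758202383388 1.5641209908202756 2.680668255066465 twistz deg -0.028261401069451398 tilt [ 0.002   0.0032 -1.    ] 0.5689674250727504 9.6 F fix 0.9851559187453591 0.3033798181130326 -1.6543981002101156 tq [ 0.0118  0.0022 -0.0727]
side 270 279
crop origin 205 214
scene 362 252
crop origin 297 187
wrist 410 315
```

View pics/v5.png

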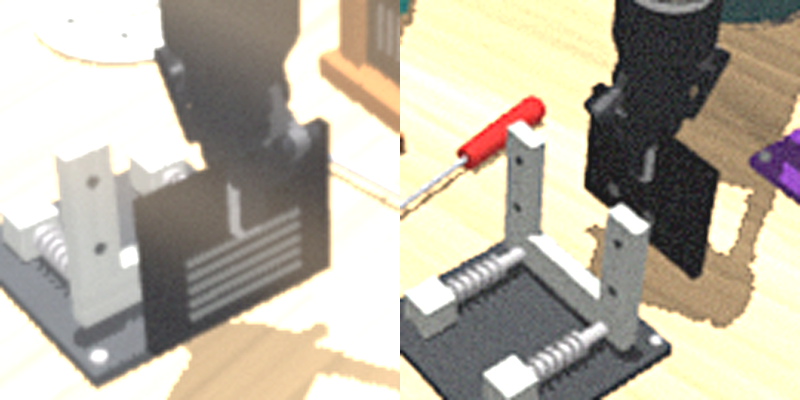

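The side crop shows the outer face with its corners at (136,205), (147,352), (330,268) and (328,120). The scene crop shows the inner face with corners at (718,170), (698,276) and (588,185). I'll compare these with my in-hand model.

```bash
python3 - <<'E'
from err import *
_,A=load('side5');_,B=load('scene5')
k=130/400
def P(x,y,z): # cover coords -> world with tool: cover x=tool y, cover y=tool x, bottom .2378
    return p+R@np.array([y+.0013,x,.2378-z])
for n,c,o,pts in(('side',A,(205,214),[((136,205),(-.005,.065,.11)),((147,352),(-.005,.065,0)),((330,268),(-.005,-.065,0)),((328,120),(-.005,-.065,.11))]),
 ('scene',B,(297,187),[((318,170),(.005,.065,.11)),((298,276),(.005,.065,0)),((188,185),(.005,-.065,0))])):
    for px,q in pts: print(n,np.array(px)*k+o,np.array(proj(c,P(*q))))
# reference: fixture hole projections/post tops
T=lambda x,y,z: seat*[1,1,0]+x*xh+y*yh+np.array([0,0,z])
for n,c,o,pts in(('side',A,(205,214),[((57,155),(0,.072,.15)),((93,182),(0,.057,.127)),((100,248),(0,.057,.0765))]),('scene',B,(297,187),[((119,160),(0,-.057,.127)),((116,207),(0,-.057,.0765)),((217,244),(0,.057,.127)),((213,289),(0,.057,.0765))])):
    for px,q in pts: print('fix',n,np.array(px)*k+o,np.array(proj(c,T(*q))))
E
```

```text
0.065 tool mm [-1.5741 -0.9525  2.7091]
0 tool mm [-1.5221 64.047   2.9456]
pos fix -64.05606163904031 1.567031747699888 2.7161848658587284 twistz deg -0.04584759232915107 tilt [ 0.0023  0.0036 -1.    ] 0.5694922529675794 9.75 F fix 0.5847735612060113 0.007049759396234243 -2.141206043794885 tq [-0.0127  0.0212 -0.0199]
side [249.2   280.625] [250.317  280.9161]
side [252.775 328.4  ] [254.3298 329.7026]
side [312.25 301.1 ] [311.3658 300.4531]
side [311.6 253. ] [311.5083 253.4425]
scene [400.35 242.25] [397.7385 244.757 ]
scene [393.85 276.7 ] [392.2044 278.3786]
scene [358.1   247.125] [356.3397 248.6143]
fix side [223.525 264.375] [225.3667 265.6229]
fix side [235.225 273.15 ] [233.884 272.908]
fix side [237.5 294.6] [236.2562 294.7136]
fix scene [335.675 239.   ] [339.8873 237.012 ]
fix scene [334.7   254.275] [339.174  252.2645]
fix scene [367.525 266.3  ] [372.6086 264.354 ]
fix scene [366.225 280.925] [370.7955 279.7181]
```

```bash
python3 -m crank '[{"twist":[0,0,0],"xyz":[-1.5,8,2.7],"fingers":1},{"twist":[0,0,0],"xyz":[0,10,0],"fingers":1},{"twist":[0,0,0],"xyz":[0,12,0],"fingers":1},{"twist":[0,0,0],"xyz":[0,10,0],"fingers":1},{"twist":[0,0,0],"xyz":[0,6,0],"fingers":1},{"twist":[0,0,0],"xyz":[0,2,0],"fingers":1},{"twist":[0,0,0],"xyz":[0,0,0],"fingers":1},{"twist":[0,0,0],"xyz":[0,0,0],"fingers":1}]'
python3 err.py
```

```text
t: 10.55
ee_pos: [0.4748, 0.165, 0.2802]
ee_rot: [[0.229, 0.973, -0.001], [0.973, -0.229, -0.0], [-0.0, -0.001, -1.0]]
force: [-0.1, 0.4, -1.8]
opening: 0.0094
grip_force: 60.2
0.065 tool mm [  0.5732 -47.6406  -2.5486]
0 tool mm [ 0.6363 17.3593 -2.601 ]
pos fix -17.36202344919966 -0.620374770109299 -2.5867576697822803 twistz deg -0.05564852879519356 tilt [-0.0004 -0.0008 -1.    ] 0.5158475851021678 10.55 F fix -0.16568908590355677 0.32383905619893005 -1.776665094735315 tq [ 0.0296  0.0459 -0.0123]
```

```bash
python3 -m crank '[{"twist":[0,0,0],"xyz":[0.5,2,-2],"fingers":1},{"twist":[0,0,0],"xyz":[0,2,0],"fingers":1},{"twist":[0,0,0],"xyz":[0,2,0],"fingers":1},{"twist":[0,0,0],"xyz":[0,2,0],"fingers":1},{"twist":[0,0,0],"xyz":[0,2,0],"fingers":1},{"twist":[0,0,0],"xyz":[0,2,0],"fingers":1},{"twist":[0,0,0],"xyz":[0,0,0],"fingers":1},{"twist":[0,0,0],"xyz":[0,0,0],"fingers":1}]'
python3 err.py; python3 -m crank '[{"twist":[0,0,0],"xyz":[0,1,0],"fingers":1},{"twist":[0,0,0],"xyz":[0,1,0],"fingers":1},{"twist":[0,0,0],"xyz":[0,1,0],"fingers":1},{"twist":[0,0,0],"xyz":[0,1,0],"fingers":1},{"twist":[0,0,0],"xyz":[0,1,0],"fingers":1},{"twist":[0,0,0],"xyz":[0,1,0],"fingers":1},{"twist":[0,0,0],"xyz":[0,0,0],"fingers":1},{"twist":[0,0,0],"xyz":[0,0,0],"fingers":1}]'
python3 err.py
```

```text
t: 11.35
ee_pos: [0.4869, 0.1628, 0.2824]
ee_rot: [[0.229, 0.973, -0.0], [0.973, -0.229, 0.0], [-0.0, -0.0, -1.0]]
force: [0.0, 0.4, -2.1]
opening: 0.0093
grip_force: 60.2
0.065 tool mm [ -0.0008 -59.9413  -0.3547]
0 tool mm [ 0.0721  5.0587 -0.3663]
pos fix -5.0588163833341255 -0.06642478287003392 -0.3654062826058957 twistz deg -0.06428882697065899 tilt [-0.     -0.0002 -1.    ] 0.5051568568780785 11.35 F fix -0.07244284615729508 0.39383336912711103 -2.111956435551036 tq [0.0144 0.0023 0.032 ]
t: 12.15
ee_pos: [0.4927, 0.1615, 0.2824]
ee_rot: [[0.229, 0.973, -0.0], [0.973, -0.229, 0.0], [0.0, -0.0, -1.0]]
force: [-0.5, -0.1, -2.5]
opening: 0.009
grip_force: 60.3
0.065 tool mm [ -0.0434 -65.8433  -0.3417]
0 tool mm [ 0.0232 -0.8433 -0.3547]
pos fix 0.843239396174303 -0.024029555622628186 -0.35484791415169026 twistz deg -0.05872348156796016 tilt [ 0.     -0.0002 -1.    ] 0.49957599508788575 12.15 F fix -0.5092558917587153 -0.17735500319473105 -2.472838598973093 tq [ 0.0422  0.0431 -0.0754]
```

```bash
python3 -m crank '[{"twist":[0,0,0],"xyz":[0,1,0],"fingers":1},{"twist":[0,0,0],"xyz":[0,1,0],"fingers":1},{"twist":[0,0,0],"xyz":[0,1,0],"fingers":1},{"twist":[0,0,0],"xyz":[0,1,0],"fingers":1},{"twist":[0,0,0],"xyz":[0,0,0],"fingers":1},{"twist":[0,0,0],"xyz":[0,0,0],"fingers":1}]'
python3 err.py;python3 -m crank '[{"twist":[0,0,0],"xyz":[0,1,0],"fingers":1},{"twist":[0,0,0],"xyz":[0,1,0],"fingers":1},{"twist":[0,0,0],"xyz":[0,0,0],"fingers":1},{"twist":[0,0,0],"xyz":[0,0,0],"fingers":1}]'
python3 err.py
```

```text
t: 12.75
ee_pos: [0.4963, 0.1606, 0.2824]
ee_rot: [[0.229, 0.973, -0.001], [0.973, -0.229, 0.0], [-0.0, -0.001, -1.0]]
force: [-4.9, 1.5, 0.6]
opening: 0.0094
grip_force: 60.6
0.065 tool mm [ -0.0142 -69.5952  -0.3513]
0 tool mm [ 0.0535 -4.5952 -0.4145]
pos fix 4.594778267747559 -0.05838657969648638 -0.41897618809982884 twistz deg -0.059672822784646626 tilt [-0.0002 -0.001  -1.    ] 0.49588805063523 12.75 F fix -5.101650675207519 0.299518098175773 0.6149671805070365 tq [ 0.1774  0.655  -0.0369]
t: 13.15
ee_pos: [0.4979, 0.1602, 0.2823]
ee_rot: [[0.229, 0.973, -0.002], [0.973, -0.229, 0.0], [-0.0, -0.002, -1.0]]
force: [-6.2, 2.2, 0.7]
opening: 0.0093
grip_force: 60.8
0.065 tool mm [ -0.0457 -71.2379  -0.3404]
0 tool mm [ 0.0229 -6.2381 -0.4747]
pos fix 6.237100240508435 -0.029567411615154367 -0.48755431203634236 twistz deg -0.06040897090065767 tilt [-0.0003 -0.0021 -1.    ] 0.494060817151062 13.15 F fix -6.540000468144741 0.7169091320179529 0.6820021173587889 tq [ 0.2198  0.8088 -0.0949]
```

Contact is made, but the moment puts the push at the tops of the posts (arm about 0.13 m), so the cover's top leads slightly. I'll pitch it in small steps and watch the contact arm.

```bash
cat > d.py <<'E'
from err import *
F=xh@s['force'];M=yh@s['wrist_torque'];print('ARM',-M/F,'F',F,'fz',s['force'][2],'Mz',s['wrist_torque'][2])
E
python3 -m crank '[{"twist":[-0.25,0,0],"xyz":[0,-0.5,0],"fingers":1},{"twist":[-0.25,0,0],"xyz":[0,-0.5,0],"fingers":1},{"twist":[0,0,0],"xyz":[0,0,0],"fingers":1},{"twist":[0,0,0],"xyz":[0,0,0],"fingers":1},{"twist":[0,0,0],"xyz":[0,0,0],"fingers":1}]' >/dev/null; python3 d.py
python3 -m crank '[{"twist":[-0.25,0,0],"xyz":[0,-0.5,0],"fingers":1},{"twist":[-0.25,0,0],"xyz":[0,-0.5,0],"fingers":1},{"twist":[0,0,0],"xyz":[0,0,0],"fingers":1},{"twist":[0,0,0],"xyz":[0,0,0],"fingers":1},{"twist":[0,0,0],"xyz":[0,0,0],"fingers":1}]'>/dev/null; python3 d.py
```

```text
0.065 tool mm [ -0.0275 -69.9542  -1.078 ]
0 tool mm [ 0.0542 -4.9553 -0.7159]
pos fix 4.959122024638992 -0.06065004197460604 -0.6882142766796995 twistz deg -0.07195521964036947 tilt [-0.0004  0.0056 -1.    ] 0.49899902822850895 13.65 F fix -7.622822772350935 0.35500236204901003 1.3286917186709861 tq [ 0.4747  1.2285 -0.0337]
ARM 0.17111363952080572 F -7.622822772350935 fz 1.3286917186709861 Mz -0.033684817245701645
0.065 tool mm [ -0.0134 -68.6746  -1.7674]
0 tool mm [ 0.0797 -3.6804 -0.9055]
pos fix 3.691954813992542 -0.08541554772282335 -0.856548326752582 twistz deg -0.08206325111622656 tilt [-0.0005  0.0133 -0.9999] 0.5040499904312234 14.15 F fix -7.485468489016779 0.7868228038494025 1.8051550506895135 tq [ 0.5788  1.5444 -0.019 ]
ARM 0.21851306636685822 F -7.485468489016779 fz 1.8051550506895135 Mz -0.018974663752953844
```

```bash
python3 -m crank '[{"twist":[0.3,0,0],"xyz":[0,1,-0.4],"fingers":1},{"twist":[0,0,0],"xyz":[0,1,-0.3],"fingers":1},{"twist":[0,0,0],"xyz":[0,0.6,0],"fingers":1},{"twist":[0,0,0],"xyz":[0,0,0],"fingers":1},{"twist":[0,0,0],"xyz":[0,0,0],"fingers":1},{"twist":[0,0,0],"xyz":[0,0,0],"fingers":1}]'>/dev/null; python3 d.py
python3 - <<'E'
from h import *
L=[]
for n in('side','scene'):
    im,c=snap(n,n+'6');u,v=map(int,proj(c,(.5,.16,.1)));print(n,u-65,v-65)
    L.append(cv2.resize(im[v-65:v+65,u-65:u+65,::-1],(400,400),interpolation=cv2.INTER_CUBIC))
cv2.imwrite('pics/v6.png',cv2.convertScaleAbs(np.hstack(L),alpha=1.8,beta=30))
E
```

```text
0.065 tool mm [ -0.0263 -70.844   -1.2821]
0 tool mm [ 0.0721 -5.8456 -0.8463]
pos fix 5.850985989295837 -0.0815024242693074 -0.80701332600569 twistz deg -0.08677255800962119 tilt [-0.0007  0.0067 -1.    ] 0.4991665271102892 14.75 F fix -7.377008100089619 1.4556739391755877 -1.1941825446164707 tq [0.7461 1.4732 0.0057]
ARM 0.21749507469654542 F -7.377008100089619 fz -1.1941825446164707 Mz 0.005739970345305247
side 195 207
scene 288 193
```

View pics/v6.png

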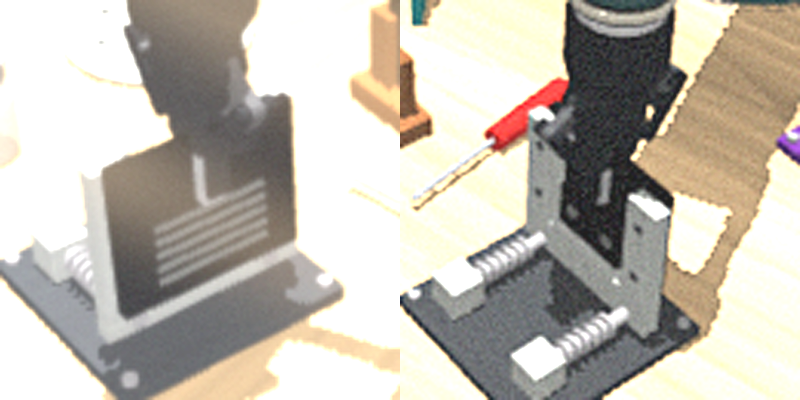

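The picture shows the cover flat against both posts, the rail visible evenly below it, and the spigot in the opening. I'll raise the push to about 10 N.

```bash
python3 -m crank '[{"twist":[0.1,0,0],"xyz":[0,0.8,0],"fingers":1},{"twist":[0,0,0],"xyz":[0,0.8,0],"fingers":1},{"twist":[0,0,0],"xyz":[0,0.6,0],"fingers":1},{"twist":[0,0,0],"xyz":[0,0,0],"fingers":1},{"twist":[0,0,0],"xyz":[0,0,0],"fingers":1},{"twist":[0,0,0],"xyz":[0,0,0],"fingers":1},{"twist":[0,0,0],"xyz":[0,0,0],"fingers":1}]'>/dev/null; python3 d.py
```

```text
0.065 tool mm [ -0.0243 -72.7579  -1.1297]
0 tool mm [ 0.0704 -7.7586 -0.8531]
pos fix 7.762024610247426 -0.08236961103917873 -0.8199980453406641 twistz deg -0.0835155665062916 tilt [-0.0008  0.0043 -1.    ] 0.49632215924300704 15.55 F fix -9.784741781250483 2.698066082456167 -0.3928332458578419 tq [ 0.7468  1.4877 -0.0038]
ARM 0.16543784512650342 F -9.784741781250483 fz -0.3928332458578419 Mz -0.003843447272615026
```

```bash
python3 -m crank '[{"twist":[0,0,0],"xyz":[0,0,0],"fingers":1},{"twist":[0,0,0],"xyz":[0,0,0],"fingers":1},{"twist":[0,0,0],"xyz":[0,0,0],"fingers":1},{"twist":[0,0,0],"xyz":[0,0,0],"fingers":1},{"twist":[0,0,0],"xyz":[0,0,0],"fingers":1},{"twist":[0,0,0],"xyz":[0,0,0],"fingers":1}]'>/dev/null; python3 d.py | tail -1
python3 - <<'E'
from err import *
_,A=load('side6')
k=130/400; T=lambda x,y,z: seat*[1,1,0]+x*xh+y*yh+np.array([0,0,z])
# outer face of cover when ideal (frame pushed ~6 mm): compare with seen corners
for px,q in [((102,168),(.006-.01,.065,.155)),((122,317),(-.004,.065,.045)),((297,243),(-.004,-.065,.045)),((292,97),(-.004,-.065,.155))]:
    print(np.array(px)*k+(195,207),np.array(proj(A,T(*q))))
E
```

```text
ARM 0.18337376013145198 F -8.816949549177693 fz 0.7421774726600393 Mz 0.015625087398802986
0.065 tool mm [ -0.0265 -72.7327  -1.1443]
0 tool mm [ 0.0685 -7.7334 -0.872 ]
pos fix 7.736851535973515 -0.08044684712880709 -0.8395456910826327 twistz deg -0.08377924788581764 tilt [-0.0008  0.0042 -1.    ] 0.49631437432920256 16.15 F fix -8.816949549177693 2.0830027012962185 0.7421774726600393 tq [0.6869 1.4997 0.0156]
[228.15 261.6 ] [229.7469 262.8991]
[234.65  310.025] [235.123  310.5065]
[291.525 285.975] [290.838  283.7696]
[289.9   238.525] [289.4226 237.925 ]
```

The seen corners fit the ideal seating to within about 2 px, and the force is steady at around 9 to 10 N.

```bash
python3 -c "
from bench import job
print(job.hand_in())"
```

```text
the job is handed in; nothing more can be done
None
```

The job is handed in, with no verdict returned: the gripper alone holds the cover flat and centred to within about 2–3 mm on the fixture frame, pushing steadily with about 9 to 10 N, and nothing else was touched as far as I could see.

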